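# Load a board carrier onto the microscope stage

## Task

Push the black circuit-board carrier, without lifting it, up the white ramp of the microscope stand and over the lip, so that it drops flat into the well between the rails. Then press it home against the steel pad of the end stop, which is set a little differently every time, with a gentle, steady push of about 8 N held for a second or so (the stop breaks at 20 N), and let go of it there. Leave the jar, the tape ring and the screwdriver where they are.

Things in the scene. Friction and masses are not known exactly. Their poses are not given: they have to be found in the camera images.
- carrier: Loose black slab with a green circuit board on top; 92 mm long (own x), 96 mm wide (y), 24 mm high, edges rounded 3 mm, 0.25 to 0.49 kg, too wide to grasp: push its side faces. Origin: centre of its underside, z up. Starts flat on the table before the ramp, own x roughly along the ramp, up to 35 mm off the ramp's centre line, skewed up to 0.25 rad.
- stand: Fixed microscope stand. Own x: loading direction, up the ramp to the stop (roughly world -y); z up. Origin: table level under the middle of the well, whose floor is 8 mm high, from the lip (x -54 mm) on. A carrier home on the stop's steel pad has its origin at x 0 to +14 mm (as the pad is set), y 0 (3 mm play each side), z 8 mm; the top 18 mm of its rear face, 46 mm back, is above the lip.
- ramp_foot (a point): Middle of the foot of the white ramp, 118 mm wide, at table level, at x -147 mm of the stand; from here it rises evenly to the lip at x -66 mm. Fingertips cling to the carrier's rear face as they push: let them rise with the ramp, or they drag its tail down and it jams. Axes as the stand's.
- lip (a point): Middle of the flat top of the white lip, 12 mm across (stand x -66 to -54 mm), 14 mm above the table, 6 mm above the well floor behind it. Axes as the stand's.
- rail_mouth (a point): Middle of the mouth between the two grey guide rails (stand x -118 mm), at the height of their tops, 26 mm over the table. The rails' inner faces stand at y +-71 mm here, narrow to +-51 mm at stand x -66 mm, and stay so along lip and well. 8 mm thick.
- column (a point): Top of the stand's column, 30 mm thick, 330 mm high, at stand x +140, y 0 mm. The parked black microscope head, 118 to 340 mm up, is beyond it at stand x +240, y +100 mm. Keep clear of both.
- stop: Fixed grey end block of the well, 12 mm thick, 50 mm wide. Origin: foot of its face to the ramp, stand x +60, z 8 mm; axes as the stand's. Its steel pad (20 mm disc on a screw, 14 mm over the floor) stands 0 to 14 mm out, set anew each time, not reported: feel for it. Rigid, breaks at 20 N. Sliding takes 1 to 5 N; a clear rise once the carrier lies in the well means contact.
- jar_center (a point): Bystander: small glass jar with steel cap, 50 mm across, 60 mm high. Point: its centre.
- tape_center (a point): Bystander: paper tape ring lying flat, 70 mm across, 19 mm high. Point: its centre.
- driver_grip (a point): Bystander: black-handled screwdriver lying on the table, 160 mm long. Point: middle of its handle.
Mind the look-alikes: they are no part of the job. What is shaped like the carrier but purple is not meant.

How it is judged (in metres and radians):
On the way, in this order (a step that is already met when the one before it is completed fails the run):
1. the carrier rides up the ramp (tilted more than 0.1 rad, its middle still short of the lip) (angle between carrier's own z axis and vertical above 0.1 rad and x of carrier in the frame of stand below -0.04 m), for 0.05 s.
2. the carrier's middle is past the lip, between the rails (x of carrier in the frame of stand above -0.03 m and y of carrier in the frame of stand between -0.006 and 0.006 m), for 0.05 s.
3. the carrier lies down in the well and is pressed against the stop with more than 2 N for 0.3 s (contact force between carrier and stop above 2 N and z of carrier in the frame of stand below 0.0105 m and angle between carrier's own z axis and vertical below 0.04 rad), for 0.3 s.
At the end, for the whole second after the job is handed in: The carrier lies flat in the well (underside within 2.5 mm of its floor, tilt under 0.04 rad), between the rails (within 6 mm of the centre line), up at the stop (2 mm short of to 16 mm beyond the stand's origin, which covers every pad setting), at rest and released (x of carrier in the frame of stand between -0.002 and 0.016 m and y of carrier in the frame of stand between -0.006 and 0.006 m and z of carrier in the frame of stand below 0.0105 m and angle between carrier's own z axis and vertical below 0.04 rad and linear speed of carrier below 0.01 m/s); the robot touches nothing.
It fails at once if the stop is loaded with more than 20 N (contact force between carrier and stop above 20 N).
It fails at once if the robot pushes the stop itself (contact force between any of the fingers, the arm and stop above 5 N).
It fails at once if the carrier is lifted (origin over 45 mm above the table) or tipped beyond 0.5 rad (height (world z) of carrier above 0.045 m or angle between carrier's own z axis and vertical above 0.5 rad).
It fails at once if the jar, tape ring or screwdriver is moved more than 15 mm (distance of any of jar_center, tape_center, driver_grip from where it was at the start of the episode above 0.015 m).
It also fails if it takes over 61 s, if anything falls off the work surface, if the arm or the gripper's body presses on something with over 40 N, if the wrist force passes 120 N, or if a joint passes its speed limit or range.

## Robot

A 6-joint arm with a two-finger parallel gripper is mounted at the origin on the work surface. World frame = base frame: x ahead of the robot, y to its left, z up, the work surface at z = 0. Lengths are in m, angles in degrees, forces in N, time in s.
With the tool pointing down it reaches from about 0.35 to 0.95 m from the base axis. Payload 17.4 kg.
Tool frame: the origin (TCP) lies between the finger pads; the fingertips stand 8 mm ahead of it and the grasp point (between the pads) lies 11 mm behind it (r.tcp_to_tips is the z of the fingertips in the tool frame, in m); z points along the fingers, y is the direction in which the jaws open and shut (so a half turn about z gives the same grasp; the last joint's range is limited). The gripper opens to 93 mm and grips with 3 to 60 N. Pads are 15 mm wide; open, the fingers measure 128 mm over their backs; the gripper's body (75 mm by 188 mm) begins 65 mm behind the grasp point.
Start: joints at [-2.166, 6.646, 82.598, -0, 90.757, -2.166], TCP at [0.675, -0, 0.227] pointing down, gripper open.
Joint ranges: [-162.19, 162.19], [-47.58, 125.68], [4.15, 143.07], [-65.23, 245.23], [0.69, 171.88], [-170.13, 170.13]. Speed limits (degrees/s): [108.29, 108.29, 127.2, 180, 180, 180].

## Interface

Orientations are given as [roll, pitch, yaw] about the fixed x, y, z axes, in that order (R = Rz(yaw) Ry(pitch) Rx(roll)).
In Python, from rig import r gives the robot as it stands.
- The arm moves only by the tool send_rows, never from a script. Its argument "deltas" is a list that holds one entry, the list of rows, each a list of 7 numbers: the shift along the tool's x, y, z in mm, then the turn, a rotation vector about the tool's x, y, z in rad, then the opening, from 0 (shut) to 1 (fully open). In form: [[[tx, ty, tz, ax, ay, az, claw], ...]]. A call has 1 to 8 rows; each row shifts and turns the commanded pose from where the row before left it, along the tool's axes as they then stand; what a row does not reach is not made up. A row lasts 1/8 s, in which the tool goes at most 62.5 mm and 10.7 degrees, less where a joint would pass 70% of its speed; a pose out of reach is approached as far as the arm can. A call is refused whole if a number of a shift passes 62.5 or a number of a turn 0.188, either way. A call with a gripper value outside its range is refused whole. The fingers move at their own pace and stop on an object; "squeeze" is the grip in N (left out, the last holds). Time passes only in rows, so rows that do not move let the fingers close. It gives the time, the measured TCP pose, the force and the opening at its end, in the units of the state.
- r.get_obs(): the state, without advancing time (a new reading comes with each control period).
- r.camera(name): name is "scene" or "side" or "wrist"; returns (picture, depth): 400x640x3 uint8, red, green, blue; 400x640 float32, m along the optical axis (not along the pixel's ray), 0 where there is no reading.
- r.get_calibration(name): a dict with "vertical_fov" (degrees; the focal length in pixels is half the picture's height over the tangent of half this angle, whatever the lens; pixels are square), "cx", "cy" (the principal point, pixels), "R" (3x3) and "t" (3): a world point X has camera coordinates R X + t; the wrist camera has in their place "T_tool_cam" (4x4, takes a point from camera to tool coordinates, whose origin is the TCP and whose axes are the flange's). Camera axes: x right, y down, z forward; pixel columns grow to the right and rows downward; lengths in m; the calibration is good to about 2 mm. A picture is of the moment at which its call begins: read the wrist's pose just before it. get_calibration takes no time and is no camera call.
- r.close_job(): hands the job in, once; it reports no verdict.
The state is a dict: "t": time; "joint_pos": joint angles; "dq": joint speeds; "joint_efforts": joint torques, N m; "tcp_pos": TCP position; "eef_rot": TCP orientation; "wrist_force": force on the tool from outside, world axes, zero at the start; "moment": the same for the moment, N m; "opening": opening from 0.0 (shut) to 1.0 (fully open).
Only numpy, scipy, OpenCV 4.12 (cv2) and the standard library are available. Lean on these libraries where they do the work, as an engineer would, in place of code of your own. Each camera call takes 0.05 s, during which the arm holds its last target.

## Working session

There is one attempt and no reset: what is moved stays moved. The work goes in short steps, Python scripts to look and compute and a tool call to move; the robot and the scene stay as the last step left them, time stands still between calls to the robot, and variables do not carry over. Pictures are saved under pics/ and viewed, and the job is handed in when it is done.

Besides the shell and the picture viewer there is one more tool, called after "Call:" as name(argument=value, ...), one argument or row to a line, values as JSON. send_rows: Moves the arm, as the interface text tells. Its arguments: {"type":"object","properties":{"deltas":{"type":"array"},"squeeze":{"type":"number"}},"required":["deltas"]}

```bash
ls; mkdir -p pics
python3 - <<'E'
from rig import r
import cv2,numpy as np
o=r.get_obs();print(o)
for n in("scene","side","wrist"):
    p,d=r.camera(n);cv2.imwrite(f"pics/{n}0.png",p[:,:,::-1]);np.save(f"pics/{n}0.npy",d);np.save(f"pics/{n}0p.npy",p)
    print(n,r.get_calibration(n))
print(r.tcp_to_tips)
E
```

```text
pics
{'t': 0.0, 'joint_pos': array([-2.16603689e+00,  6.67389568e+00,  8.26373351e+01, -6.29456932e-04,
        9.07587644e+01, -2.16574127e+00]), 'dq': array([ 0.0146044 ,  0.0240028 ,  0.02818348, -0.0049744 , -0.06089229,
       -0.00164411]), 'joint_efforts': array([-2.39607485e-03, -7.21266031e+01, -6.22611737e+01,  7.77577632e-02,
        2.38535833e-02, -2.17692599e-05]), 'tcp_pos': array([ 6.74781483e-01, -6.92256878e-06,  2.25890664e-01]), 'eef_rot': array([-1.79930031e+02, -2.01617703e-03,  8.99996952e+01]), 'wrist_force': array([-0.04573375,  0.90966275, -0.11667135]), 'moment': array([0.01105651, 0.04442588, 0.02806456]), 'opening': 1.0013670100647463}
scene {'vertical_fov': 49.800077184609734, 'cx': 320.7059744479634, 'cy': 204.7927025043328, 'R': array([[-0.77344144,  0.63364004,  0.01698957],
       [ 0.46455614,  0.58488014, -0.66490812],
       [-0.43124927, -0.50637488, -0.74673191]]), 't': array([ 0.38568378, -0.18963571,  1.52651895])}
side {'vertical_fov': 49.159771755254795, 'cx': 321.3387321791702, 'cy': 193.2763741679493, 'R': array([[ 0.9371246 , -0.34828713,  0.02221609],
       [-0.16522145, -0.49882612, -0.85080807],
       [ 0.30740746,  0.7936426 , -0.52500673]]), 't': array([-0.49728641,  0.3273976 ,  1.01481427])}
wrist {'vertical_fov': 69.14704363162133, 'cx': 317.52582559354965, 'cy': 192.4751591898065, 'T_tool_cam': array([[-4.42441548e-04, -9.65170214e-01, -2.61622365e-01,
         7.31391454e-02],
       [ 9.99999847e-01, -5.14190110e-04,  2.05790887e-04,
        -1.10437417e-03],
       [-3.33146867e-04, -2.61622234e-01,  9.65170294e-01,
        -1.58353096e-01],
       [ 0.00000000e+00,  0.00000000e+00,  0.00000000e+00,
         1.00000000e+00]])}
0.008
```

View pics/scene0.png

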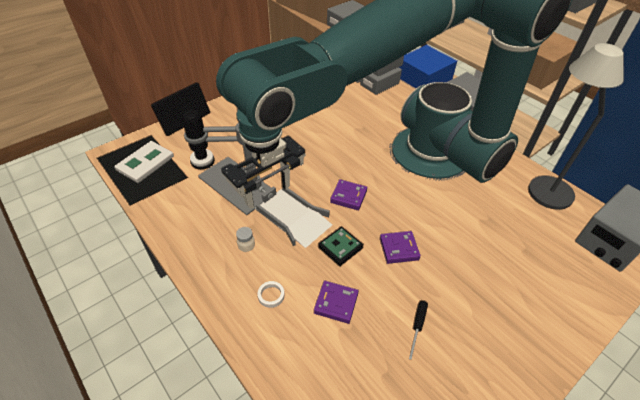

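View pics/side0.png

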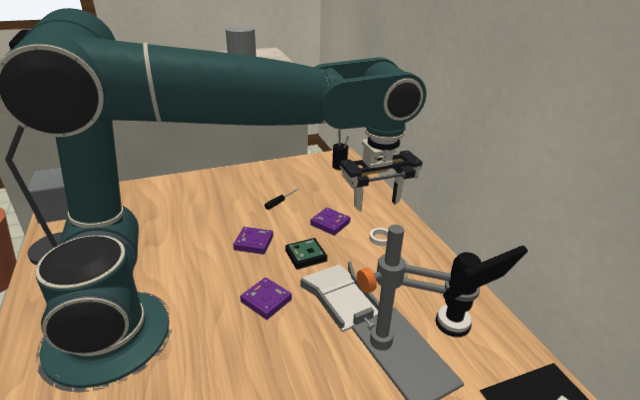

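View pics/wrist0.png

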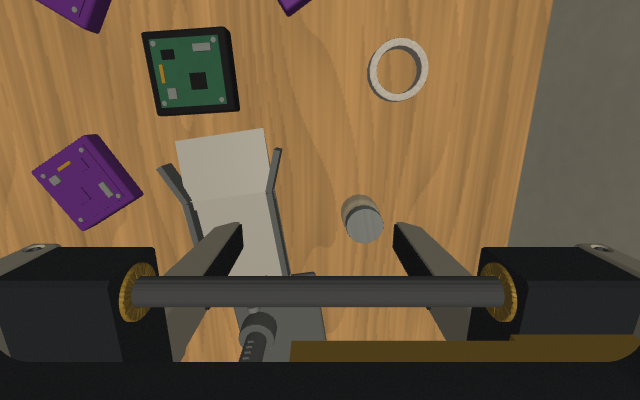

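```bash
cat > h.py <<'E'
import numpy as np,cv2
from scipy.spatial.transform import Rotation as Ro
from rig import r
def f(c): return 200/np.tan(np.radians(c["vertical_fov"])/2)
def pose(o):
    T=np.eye(4);T[:3,:3]=Ro.from_euler('xyz',o["eef_rot"],degrees=True).as_matrix();T[:3,3]=o["tcp_pos"];return T
def camT(n,o=None):
    c=r.get_calibration(n)
    if n=="wrist": return pose(o)@c["T_tool_cam"],c
    T=np.eye(4);T[:3,:3]=c["R"].T;T[:3,3]=-c["R"].T@c["t"];return T,c
def cloud(T,c,d):
    v,u=np.mgrid[:400,:640]
    P=np.stack([(u-c["cx"])/f(c)*d,(v-c["cy"])/f(c)*d,d],-1)
    return P@T[:3,:3].T+T[:3,3]
def ray(T,c,uv,z):
    uv=np.atleast_2d(uv).astype(float)
    D=np.c_[(uv[:,0]-c["cx"])/f(c),(uv[:,1]-c["cy"])/f(c),np.ones(len(uv))]@T[:3,:3].T
    return T[:3,3]+D*((z-T[2,3])/D[:,2])[:,None]
E
python3 - <<'E'
from h import *
o=r.get_obs()
T,c=camT("wrist",o);d=np.load("pics/wrist0.npy");p=np.load("pics/wrist0p.npy")
W=cloud(T,c,d);np.save("pics/W0.npy",W)
tb=W[40:200,300:500].reshape(-1,3);print("table z",np.median(tb[:,2]))
# carrier
m=((W[...,2]>.02)&(W[...,2]<.03)).astype(np.uint8);m[:,:130]=0;m[:,245:]=0;m[:20]=0;m[125:]=0
print(m.sum());pts=W[m>0][:,:2].astype(np.float32);print(cv2.minAreaRect(pts*1000),np.median(W[m>0][:,2]))
rgb=p.astype(int)
w=(rgb.min(-1)>150)&(rgb.max(-1)-rgb.min(-1)<30);w[:120]=0;w[280:]=0;w[:,:165]=0;w[:,300:]=0
print(w.sum())
P=W[w];
for v in range(130,280,10):
    q=np.where(w[v])[0]
    if len(q): print(v,q[0],q[-1],W[v,q[0]].round(4),W[v,q[-1]].round(4))
# rails height map
for v in range(140,300,10):
    print(v,[int(x*1000) for x in W[v,150:310:5,2]])
E
```

```text
table z 0.00046288163942390104
6989
((525.2325439453125, 119.79405975341797), (96.06807708740234, 92.15765380859375), 3.5113377571105957) 0.025396996852759424
251
130 259 262 [0.5979 0.053  0.0006] [ 6.016e-01  5.290e-02 -2.000e-04]
140 257 264 [0.5951 0.0404 0.003 ] [0.6042 0.0404 0.0035]
150 255 265 [0.5922 0.0277 0.0051] [0.6053 0.0277 0.0054]
160 260 267 [0.5985 0.015  0.0075] [0.6075 0.0148 0.0067]
170 260 268 [0.5981 0.002  0.0091] [0.6089 0.0023 0.0105]
180 261 265 [ 0.5992 -0.011   0.0112] [ 0.6047 -0.0106  0.0126]
140 [0, 0, 0, 0, 1, 0, 0, 0, 1, 0, 1, 0, 0, 1, 2, 3, 2, 1, 1, 1, 3, 3, 4, 1, 0, -1, 0, 0, 0, 0, 0, 0]
150 [0, 1, 0, 0, 0, 0, 2, 2, 3, 2, 4, 1, 2, 3, 4, 4, 4, 5, 5, 4, 5, 5, 6, 5, 0, 26, 19, 0, -1, 0, 1, 0]
160 [1, 1, 0, -1, 0, -1, 4, 5, 3, 4, 6, 6, 4, 6, 6, 5, 6, 5, 5, 5, 7, 6, 7, 6, 0, 26, 0, 0, 0, 0, 0, -1]
170 [0, 0, 26, 24, 13, 2, 6, 5, 7, 6, 7, 9, 10, 8, 6, 9, 9, 8, 8, 8, 9, 8, 9, 10, 26, 26, 0, 0, 384, 0, 0, 0]
180 [0, 1, -1, 27, 25, 17, 7, 10, 10, 9, 7, 10, 10, 11, 10, 11, 11, 10, 12, 11, 10, 11, 11, 12, 27, 5, 0, 0, 0, 0, 0, 1]
190 [0, 0, -1, 0, 0, 25, 22, 
[... 688 characters left out ...]
 0, 0, 0, 256, 255, 256, 257, 256, 256, 253, 250, 243, 234, 225, 8, 7, 8, 8, 8, 7, 7, 26, 9, 0, 0, -1, 0]
260 [309, 308, 0, 384, 0, 1, 266, 265, 265, 265, 266, 266, 265, 264, 259, 253, 245, 237, 7, 8, 9, 7, 8, 8, 9, 6, 25, 22, 0, 0, 0, 0]
270 [309, 308, 0, 0, 275, 275, 273, 274, 274, 275, 275, 273, 272, 266, 260, 253, 246, 7, 8, 7, 8, 8, 8, 8, 7, 8, 8, 26, 0, 0, 0, 0]
280 [317, 316, 317, 317, 317, 317, 316, 317, 317, 317, 317, 317, 317, 317, 317, 317, 317, 317, 317, 317, 316, 317, 318, 317, 317, 318, 316, 318, 317, 317, 317, 318]
290 [318, 320, 319, 319, 319, 319, 318, 319, 319, 319, 318, 319, 319, 320, 320, 320, 320, 320, 318, 318, 318, 319, 319, 319, 320, 319, 319, 319, 320, 319, 319, 320]
```

Run:
```python
import cv2
a=cv2.imread("pics/wrist0.png")[10:330,120:440];cv2.imwrite("pics/wc.png",cv2.resize(a,(600,600),interpolation=cv2.INTER_CUBIC))
a=cv2.imread("pics/side0.png")[190:390,240:480];cv2.imwrite("pics/sc.png",cv2.resize(a,(720,600),interpolation=cv2.INTER_CUBIC))
```

```text
(no output)
```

View pics/wc.png

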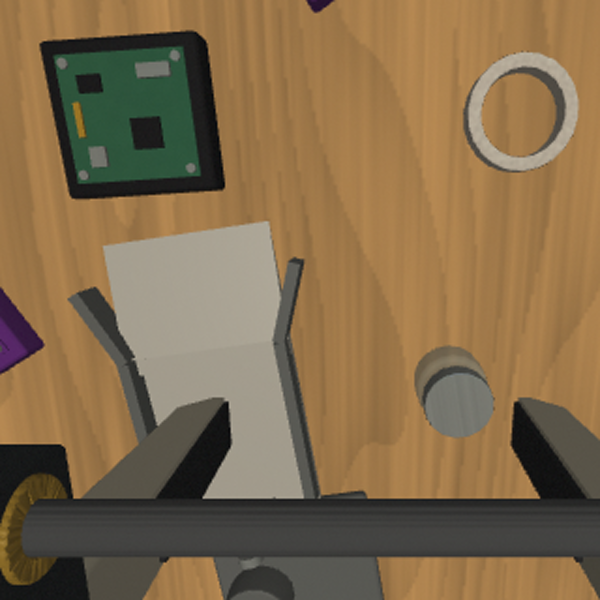

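View pics/sc.png

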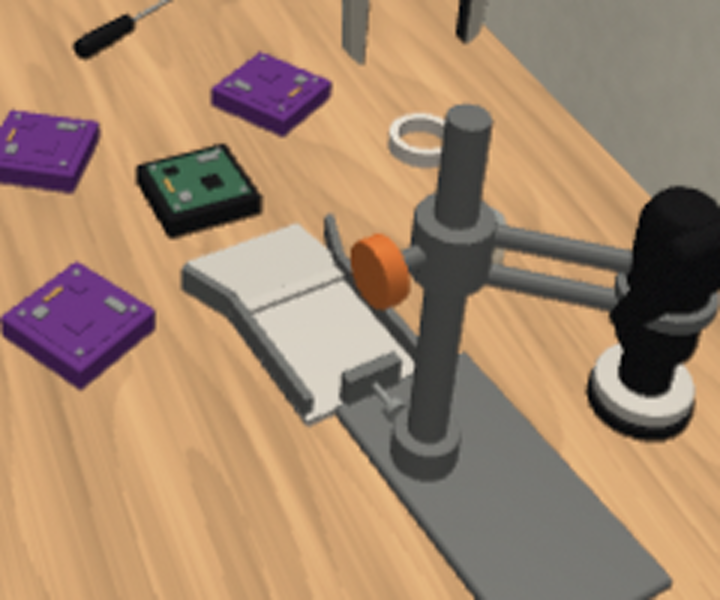

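Run:
```python
from h import *
o=r.get_obs()
T,c=camT("wrist",o);W=np.load("pics/W0.npy");p=np.load("pics/wrist0p.npy").astype(int)
# white-ish ramp mask: height 1.5..17mm & grey
print("foot",ray(T,c,[(175.5,141.2),(263,128.4)],0.0).round(4))
print(p[160,230],p[240,270],p[150,300],p[200,183])
g=(p.max(-1)-p.min(-1)<40)
L=[];Rr=[]
for v in range(145,275,3):
    row=W[v];m=g[v]&(row[:,2]>.023)&(row[:,2]<.029)
    m[:145]=0;m[310:]=0
    q=np.where(m)[0];
    if len(q)==0: continue
    l=q[q<218];rr=q[q>=255]
    # sub-pixel positions at rail-top height: edges
    e=lambda u:ray(T,c,[(u,v)],.026)[0,:2].round(4)
    print(v, l.tolist()[:1]+l.tolist()[-1:], [e(x) for x in (l[:1].tolist()+l[-1:].tolist())], rr.tolist()[:1]+rr.tolist()[-1:],[e(x) for x in (rr[:1].tolist()+rr[-1:].tolist())])
```

```text
foot [[0.4876 0.0386 0.    ]
 [0.603  0.055  0.    ]]
[169 163 147] [162 156 141] [158 119  73] [89 89 83]
151 [] [] [273, 279] [array([0.6188, 0.029 ]), array([0.6262, 0.029 ])]
154 [] [] [273, 279] [array([0.6186, 0.0253]), array([0.6261, 0.0253])]
157 [] [] [272, 278] [array([0.6173, 0.0215]), array([0.6247, 0.0215])]
160 [] [] [272, 277] [array([0.6171, 0.0178]), array([0.6233, 0.0178])]
163 [] [] [271, 277] [array([0.6157, 0.0141]), array([0.6232, 0.0141])]
166 [161, 162] [array([0.4781, 0.0103]), array([0.4794, 0.0103])] [270, 276] [array([0.6143, 0.0103]), array([0.6218, 0.0103])]
169 [156, 164] [array([0.4713, 0.0065]), array([0.4813, 0.0065])] [270, 275] [array([0.6141, 0.0065]), array([0.6204, 0.0065])]
172 [159, 166] [array([0.4745, 0.0027]), array([0.4833, 0.0027])] [269, 275] [array([0.6127, 0.0027]), array([0.6202, 0.0027])]
175 [161, 168] [array([ 0.4765, -0.0011]), array([ 0.4853, -0.0011])] [269, 274] [array([ 0.6125, -0.0012]), array([ 0.6188, -0.0012])]
178 [163, 170] [array([ 0.4785, -0.005 ]), array([ 0.4873, -0.005 ])] [268, 274] [array([ 0.6111, -0.005 ]), arra
[... 3070 characters left out ...]
[ 0.6257, -0.1002])]
250 [] [] [277, 283] [array([ 0.6188, -0.1046]), array([ 0.6269, -0.1046])]
253 [] [] [278, 283] [array([ 0.62 , -0.109]), array([ 0.6268, -0.109 ])]
256 [] [] [278, 284] [array([ 0.6198, -0.1135]), array([ 0.628 , -0.1135])]
259 [] [] [279, 284] [array([ 0.621, -0.118]), array([ 0.6278, -0.118 ])]
262 [] [] [280, 285] [array([ 0.6222, -0.1226]), array([ 0.6291, -0.1226])]
265 [] [] [280, 286] [array([ 0.6221, -0.1271]), array([ 0.6303, -0.1271])]
268 [] [] [281, 286] [array([ 0.6233, -0.1317]), array([ 0.6302, -0.1317])]
271 [] [] [281, 287] [array([ 0.6231, -0.1363]), array([ 0.6314, -0.1363])]
274 [] [] [282, 287] [array([ 0.6244, -0.141 ]), array([ 0.6313, -0.141 ])]
```

Call:
send_rows(
  deltas=[
    [[32.8,-26.8,0,0,0,0,0.5],[32.8,-26.8,0,0,0,0,0.5],[32.8,-26.8,0,0,0,0,0.5],[32.8,-26.8,0,0,0,0,0.5],[32.8,-26.8,0,0,0,0,0.5],[32.8,-26.8,0,0,0,0,0.5],[0,0,20,0,0,-0.074,0.5],[0,0,20,0,0,-0.074,0.5]],
  ],
)

```text
t: 1.15
tcp_pos: [0.5138, 0.1973, 0.1862]
eef_rot: [180.0, -0.0, 98.7]
wrist_force: [-0.2, -1.0, -0.7]
opening: 0.503
```

```bash
cat >> h.py <<'E'
O=np.array([.567,-.0986]);A=np.radians(-81.5)
def st(p):
    p=np.atleast_2d(p)[:,:2]-O;return np.c_[p@[np.cos(A),np.sin(A)],p@[-np.sin(A),np.cos(A)]]
def rep():
    o=r.get_obs();F=o["wrist_force"];ex=np.array([np.cos(A),np.sin(A)]);ey=np.array([-ex[1],ex[0]])
    print("t%.2f st"%o["t"],(st(o["tcp_pos"])[0]*1000).round(1),"tipz %.1f"%(o["tcp_pos"][2]*1000-8),"rot",o["eef_rot"].round(2),"F st",(F[:2]@ex).round(2),(F[:2]@ey).round(2),F[2].round(2),"op",round(o["opening"],3));return o
def snap(n,tag):
    o=r.get_obs();p,d=r.camera(n);cv2.imwrite(f"pics/{tag}.png",p[:,:,::-1]);T,c=camT(n,o);return p,d,T,c,cloud(T,c,d)
E
python3 - <<'E'
from h import *
rep();snap("scene","s1");snap("wrist","w1");snap("side","e1")
E
```

```text
t1.15 st [-300.5   -8.8] tipz 178.2 rot [179.97  -0.    98.68] F st 0.93 -0.38 -0.73 op 0.503
```

View pics/s1.png

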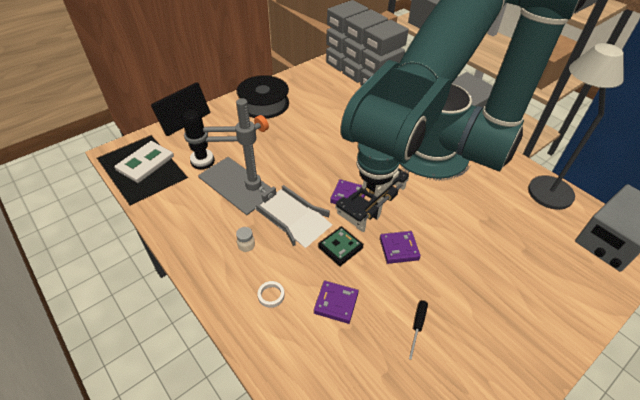

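View pics/w1.png

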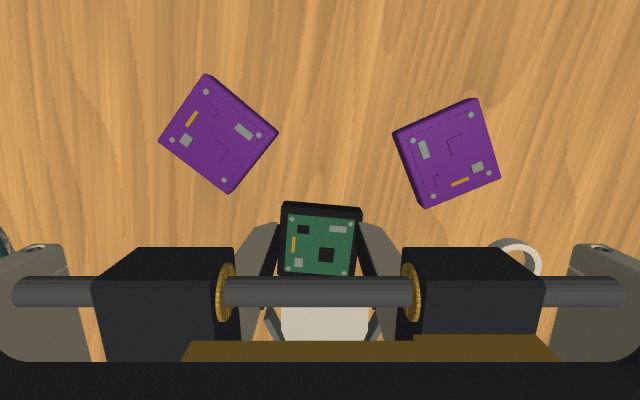

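View pics/e1.png

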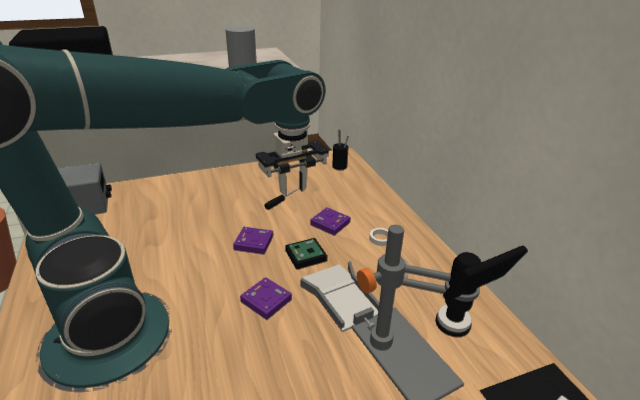

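Run:
```python
from h import *
p,d,T,c,W=snap("wrist","w2")
q=p.astype(int);m=(q[...,2]>q[...,1]+40)&(q[...,0]>q[...,1]+20)
n,l=cv2.connectedComponents(m.astype(np.uint8))
for i in range(1,n):
    k=l==i
    if k.sum()>300: S=st(W[k])*1000;print(k.sum(),S.min(0).round(),S.max(0).round())
m=((W[...,2]>.02)&(W[...,2]<.03)).astype(np.uint8);m[:195]=0;m[275:]=0;m[:,275:280]=0;m[:,:280]=0;m[:,365:]=0
g=W[m>0];print(st(g).min(0),st(g).max(0), st(ray(T,c,[(283.5,203),(361,209)],.024))*1000)
# driver, tape,jar
```

```text
7029 [-412. -183.] [-286.  -10.]
6569 [-390.  -10.] [-270.  194.]
[-0.27186641 -0.05696322] [-0.18105357  0.04100469] [[-273.76802479  -49.51566475]
 [-266.33317171   40.26313635]]
```

Call:
send_rows(
  deltas=[
    [[0,0,40,0,0,0,0.5],[0,0,40,0,0,0,0.5],[0,0,40,0,0,0,0.5],[0,0,30,0,0,0,0.5],[0,0,15,0,0,0,0.5],[0,0,5,0,0,0,0.5],[0,0,0,0,0,0,0.5]],
  ],
)

```text
t: 2.22
tcp_pos: [0.5147, 0.1969, 0.0176]
eef_rot: [179.9, -0.0, 98.5]
wrist_force: [-0.6, 0.5, 0.3]
opening: 0.499
```

Run:
```python
from h import *
rep();snap("wrist","w3");snap("scene","s3")
```

```text
t2.23 st [-300.   -8.] tipz 9.6 rot [ 1.7994e+02 -1.0000e-02  9.8460e+01] F st -0.55 -0.48 0.32 op 0.499
```

View pics/w3.png

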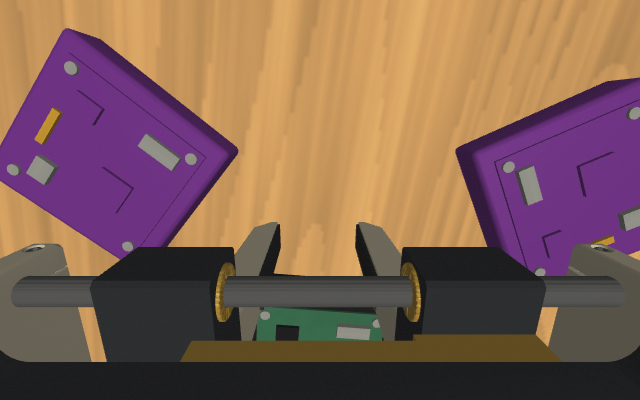

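Call:
send_rows(
  deltas=[
    [[-8,0,0,0,0,0,0.5],[-8,0,0,0,0,0,0.5],[-4,0,0,0,0,0,0.5],[-4,0,0,0,0,0,0.5],[-4,0.5,0,0,0,0,0.5],[-4,1.5,0,0,0,0,0.5],[-4,1.5,0,0,0,0,0.5],[0,0,0,0,0,0,0.5]],
  ],
)

```text
t: 3.32
tcp_pos: [0.5232, 0.1613, 0.0166]
eef_rot: [180.0, 0.0, 98.5]
wrist_force: [0.6, -0.1, 0.3]
opening: 0.5
```

```bash
cat >> h.py <<'E'
def carr(tag):
    # green board + black rim seen in scene camera
    out=[]
    for n in("scene","side"):
        p,d,T,c,W=snap(n,tag+n)
        q=p.astype(int);g=(q[...,1]>q[...,0]+15)&(q[...,1]>q[...,2]+5)
        S=st(W.reshape(-1,3)).reshape(400,640,2)
        reg=(S[...,0]>-.32)&(S[...,0]<.08)&(np.abs(S[...,1])<.08)&(W[...,2]<.06)&(W[...,2]>.01)
        g&=reg
        P=st(W[g])*1000
        if len(P)<50: print(n,"few",len(P));continue
        pl=np.linalg.lstsq(np.c_[P,np.ones(len(P))],W[g][:,2]*1000,rcond=None)[0]
        rc=cv2.minAreaRect(P.astype(np.float32))
        print(n,len(P),"board",np.round(rc[0],1),np.round(rc[1],1),round(rc[2],1),"z %.1f tilt x %.3f y %.3f"%(np.median(W[g][:,2])*1000,pl[0],pl[1]))
E
python3 - <<'E'
from h import *
rep();carr("a")
E
```

```text
t3.33 st [-263.5   -4.9] tipz 8.6 rot [1.7999e+02 3.0000e-02 9.8470e+01] F st 0.22 0.54 0.25 op 0.5
scene 66 board [-182.5  -11.5] [92.1 43. ] 60.1 z 26.0 tilt x 0.026 y -0.009
side 396 board [-208.8   -0.3] [81.  82.3] 1.0 z 23.4 tilt x 0.010 y -0.006
```

View pics/ascene.png

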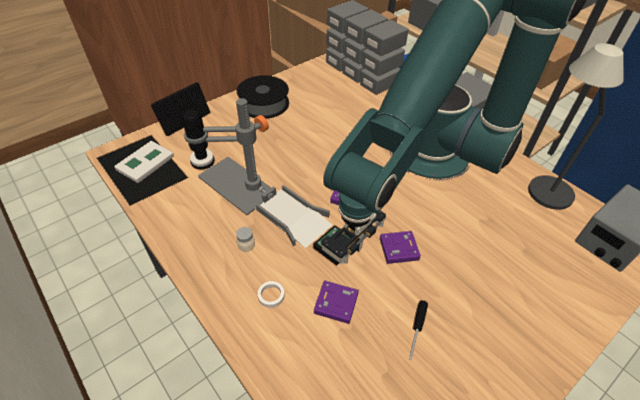

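View pics/aside.png

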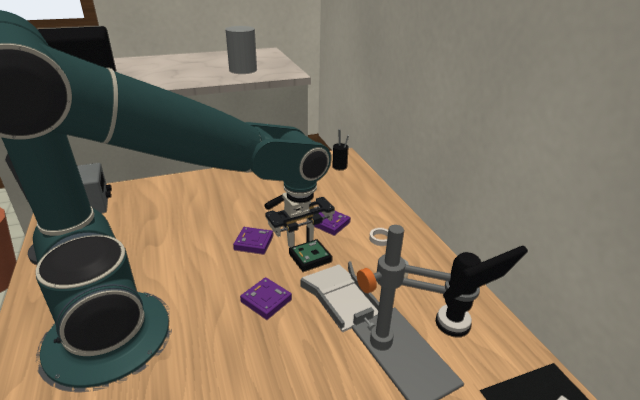

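Run:
```python
from h import *
def meas(n,p,d,T,c):
    W=cloud(T,c,d);q=p.astype(int);g=(q[...,1]>q[...,0]+15)&(q[...,1]>q[...,2]+5)
    S=st(W.reshape(-1,3)).reshape(400,640,2)
    g&=(S[...,0]>-.32)&(S[...,0]<.08)&(np.abs(S[...,1])<.09)&(W[...,2]<.06)&(W[...,2]>.01)
    u=np.argwhere(g)[:,::-1];P=st(ray(T,c,u,.024))*1000
    print(n,len(P),cv2.minAreaRect(P.astype(np.float32)))
for n in("scene","side"):
    T,c=camT(n);meas(n,np.load(f"pics/{n}0p.npy"),np.load(f"pics/{n}0.npy"),T,c)
d=np.load("pics/side0.npy");p=cv2.imread("pics/aside.png")[:,:,::-1]
# rails in side view
T,c=camT("side");W=cloud(T,c,d);S=st(W.reshape(-1,3)).reshape(400,640,2)
m=(W[...,2]>.0235)&(W[...,2]<.0285)&(S[...,0]>-.05)&(S[...,0]<.04)&(np.abs(S[...,1])<.08)
print(np.histogram(S[m][:,1]*1000,bins=np.arange(-70,71,4)))
```

```text
scene 511 ((-221.26539611816406, -10.302253723144531), (81.09619903564453, 77.73539733886719), 85.11427307128906)
side 394 ((-220.9571533203125, -8.752567291259766), (79.80640411376953, 76.60787963867188), 84.89830780029297)
(array([ 0,  0, 18, 29, 21,  0,  0,  0,  0,  0,  0,  0,  0,  0,  0,  0,  0,
        0,  0,  0,  0,  0,  0,  0,  0,  0,  0,  0,  0,  0, 10, 13,  3,  0,
        0]), array([-70, -66, -62, -58, -54, -50, -46, -42, -38, -34, -30, -26, -22,
       -18, -14, -10,  -6,  -2,   2,   6,  10,  14,  18,  22,  26,  30,
        34,  38,  42,  46,  50,  54,  58,  62,  66,  70]))
```

Call:
send_rows(
  deltas=[
    [[-5,0,0,0,0,0,0.5],[-5,0,0,0,0,0,0.5],[-5,0,0,0,0,0,0.5],[-5,0,0,0,0,0,0.5],[-5,0,-0.2,0,0,0,0.5],[-5,0,-0.2,0,0,0,0.5],[-5,0,-0.2,0,0,0,0.5],[-5,0,-0.2,0,0,0,0.5]],
  ],
)

```text
t: 4.42
tcp_pos: [0.5289, 0.1218, 0.0174]
eef_rot: [-180.0, -0.0, 98.5]
wrist_force: [-0.1, 2.6, -2.3]
opening: 0.502
```

Run:
```python
from h import *
rep();carr("b")
cv2.imwrite("pics/bc.png",cv2.resize(cv2.imread("pics/bside.png")[180:360,220:460],(800,600)))
```

```text
t4.42 st [-223.6   -5.1] tipz 9.4 rot [-179.99   -0.     98.48] F st -2.59 0.3 -2.32 op 0.502
scene few 47
side 402 board [-169.7   -0.6] [80.6 83.3] 89.4 z 25.9 tilt x 0.062 y -0.003
```

View pics/bc.png

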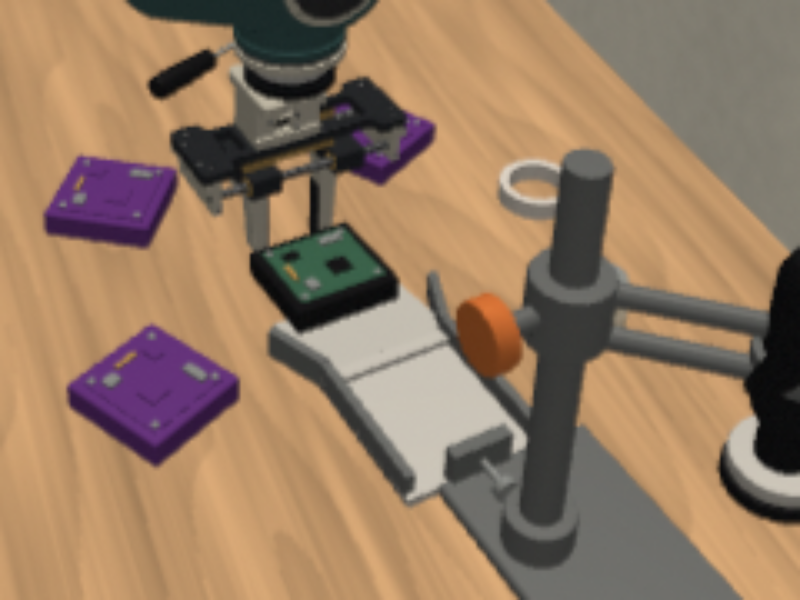

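Call:
send_rows(
  deltas=[
    [[-5,0,-0.3,0,0,0,0.5],[-5,0,-0.3,0,0,0,0.5],[-5,0,-0.3,0,0,0,0.5],[-5,0,-0.3,0,0,0,0.5],[-5,0,-0.3,0,0,0,0.5],[-5,0,-0.3,0,0,0,0.5],[-5,0,-0.3,0,0,0,0.5],[-5,0,-0.3,0,0,0,0.5]],
  ],
)

```text
t: 5.52
tcp_pos: [0.5348, 0.0823, 0.0199]
eef_rot: [180.0, -0.0, 98.5]
wrist_force: [-0.3, 3.0, -1.7]
opening: 0.5
```

Run:
```python
from h import *
rep();carr("c")
```

```text
t5.53 st [-183.6   -5.1] tipz 11.9 rot [180.    -0.    98.48] F st -2.99 0.18 -1.7 op 0.5
scene few 40
side 393 board [-131.2   -1.6] [81.6 82.1] 87.1 z 29.8 tilt x 0.140 y -0.003
```

Call:
send_rows(
  deltas=[
    [[-5,0,-0.3,0,0,0,0.5],[-5,0,-0.3,0,0,0,0.5],[-5,0,-0.3,0,0,0,0.5],[-5,0,-0.3,0,0,0,0.5],[-5,0,-0.5,0,0,0,0.5],[-5,0,-0.9,0,0,0,0.5],[-5,0,-0.9,0,0,0,0.5],[-5,0,-0.9,0,0,0,0.5]],
  ],
)

```text
t: 6.62
tcp_pos: [0.5407, 0.0427, 0.0244]
eef_rot: [180.0, -0.0, 98.5]
wrist_force: [-1.6, 3.5, -1.8]
opening: 0.5
```

Run:
```python
from h import *
rep();carr("d")
```

```text
t6.62 st [-143.7   -5.1] tipz 16.4 rot [ 1.800e+02 -1.000e-02  9.848e+01] F st -3.66 -1.09 -1.76 op 0.5
scene few 26
side 402 board [-90.    0.4] [81.1 81.9] 0.2 z 34.7 tilt x 0.176 y -0.007
```

View pics/dside.png

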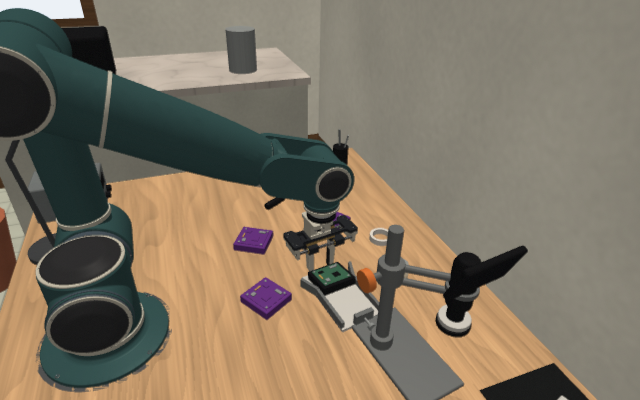

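Run:
```python
from h import *
for n in("side","scene"):
    T,c=camT(n)
    p,d=(cv2.imread("pics/dside.png")[:,:,::-1].astype(int),np.load("pics/side0.npy")) if n=="side" else (None,None)
    if p is None: p,d,T,c,W=snap("scene","z9");p=p.astype(int)
    W=cloud(T,c,d)
    m=(p[...,0]>170)&(p[...,0]-p[...,2]>110)&(p[...,1]<130)
    if n=="side": m[:,:340]=0;m[:,390:]=0
    else: m[:,:240]=0;m[:,280:]=0;m[:100]=0;m[140:]=0
    S=np.c_[st(W[m]),W[m][:,2]]*1000;print(n,m.sum(),np.percentile(S,[5,50,95],axis=0).round())
```

```text
side 105 [[127. -67. 240.]
 [146. -60. 246.]
 [157. -52. 248.]]
scene 51 [[116. -67. 230.]
 [123. -58. 242.]
 [148. -52. 249.]]
```

Call:
send_rows(
  deltas=[
    [[-5,0,-0.9,0,0,0,0.5],[-5,0,-0.9,0,0,0,0.5],[-5,0,-0.9,0,0,0,0.5],[-5,0,-0.9,0,0,0,0.5],[-4,0,-0.9,0,0,0,0.5],[-3,0,-0.9,0,0,0,0.5]],
  ],
)

```text
t: 7.52
tcp_pos: [0.5449, 0.0162, 0.03]
eef_rot: [180.0, -0.0, 98.5]
wrist_force: [-1.5, 6.0, 4.3]
opening: 0.5
```

Run:
```python
from h import *
rep();carr("e")
```

```text
t7.53 st [-116.8   -4.9] tipz 22.0 rot [ 1.7997e+02 -3.0000e-02  9.8470e+01] F st -6.19 -0.61 4.32 op 0.5
scene few 7
side 444 board [-63.   -0.3] [78.8 81.9] 0.8 z 38.8 tilt x 0.140 y 0.002
```

Call:
send_rows(
  deltas=[
    [[-1,0,-1.5,0,0,0,0.5],[-2,0,-1.5,0,0,0,0.5],[-2,0,-1,0,0,0,0.5],[-2,0,-1,0,0,0,0.5],[-2,0,0,0,0,0,0.5]],
  ],
)

```text
t: 8.25
tcp_pos: [0.5462, 0.0072, 0.035]
eef_rot: [180.0, 0.0, 98.5]
wrist_force: [0.6, 3.5, 0.9]
opening: 0.5
```

Run:
```python
from h import *
rep();carr("f")
```

```text
t8.25 st [-107.7   -4.9] tipz 27.0 rot [1.7997e+02 1.0000e-02 9.8480e+01] F st -3.41 1.12 0.9 op 0.5
scene few 1
side 525 board [-54.2  -1. ] [80.  80.6] 1.0 z 37.7 tilt x 0.008 y 0.002
```

Call:
send_rows(
  deltas=[
    [[-3,0,-0.8,0,0,0,0.5],[-3,0,-0.8,0,0,0,0.5],[-3,0,-0.8,0,0,0,0.5],[-3,0,-0.5,0,0,0,0.5],[-3,0,0,0,0,0,0.5]],
  ],
)

```text
t: 8.98
tcp_pos: [0.548, -0.0078, 0.0372]
eef_rot: [-180.0, 0.0, 98.5]
wrist_force: [-0.2, 2.7, -0.8]
opening: 0.5
```

Run:
```python
from h import *
rep();carr("g")
```

```text
t8.97 st [-92.6  -5.3] tipz 29.2 rot [-1.7997e+02  1.0000e-02  9.8470e+01] F st -2.7 0.25 -0.79 op 0.5
scene few 2
side 590 board [-37.4  -0.7] [78.4 80.9] 0.4 z 36.0 tilt x -0.090 y -0.002
```

View pics/gside.png

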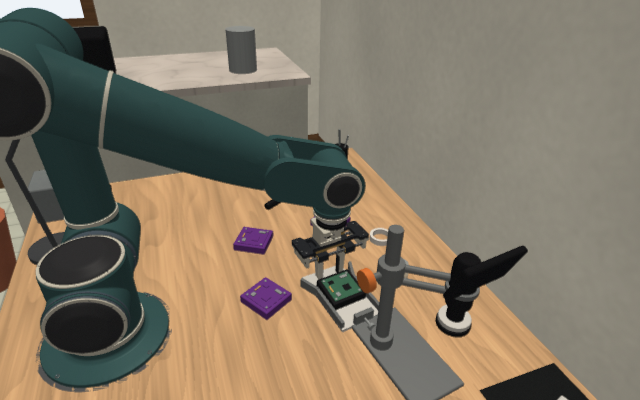

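Call:
send_rows(
  deltas=[
    [[-3,0,0.6,0,0,0,0.5],[-3,0,0.6,0,0,0,0.5],[-3,0,0.6,0,0,0,0.5],[-3,0,0.6,0,0,0,0.5],[-3,0,0.6,0,0,0,0.5],[-3,0,0.6,0,0,0,0.5],[-3,0,0.6,0,0,0,0.5],[-3,0,0.6,0,0,0,0.5]],
  ],
)

```text
t: 10.07
tcp_pos: [0.5517, -0.0313, 0.0327]
eef_rot: [-180.0, -0.0, 98.5]
wrist_force: [-0.9, 4.5, 3.9]
opening: 0.497
```

Run:
```python
from h import *
rep();carr("i")
```

```text
t10.07 st [-68.8  -5.1] tipz 24.7 rot [-180.     -0.     98.48] F st -4.59 -0.23 3.88 op 0.497
scene few 0
side 605 board [-13.4  -1.3] [78.9 81.6] 0.8 z 34.7 tilt x -0.062 y -0.005
```

Call:
send_rows(
  deltas=[
    [[-1,0,0.4,0,0,0,0.5],[-1,0,0.4,0,0,0,0.5],[-1,0,0.4,0,0,0,0.5],[-1,0,0.4,0,0,0,0.5],[-1,0,0.4,0,0,0,0.5],[-1,0,0.4,0,0,0,0.5],[-1,0,0,0,0,0,0.5]],
  ],
)

```text
t: 11.05
tcp_pos: [0.5526, -0.0381, 0.0302]
eef_rot: [-180.0, 0.0, 98.5]
wrist_force: [-0.5, 6.2, 4.1]
opening: 0.498
```

Run:
```python
from h import *
rep();carr("j")
```

```text
t11.05 st [-61.9  -5.3] tipz 22.2 rot [-179.98    0.     98.49] F st -6.15 0.45 4.05 op 0.498
scene few 1
side 583 board [-8.  -0.9] [79.2 81.7] 0.8 z 31.8 tilt x 0.006 y 0.002
```

Call:
send_rows(
  deltas=[
    [[-0.5,0,-0.2,0,0,0,0.5],[-0.5,0,-0.2,0,0,0,0.5],[-0.5,0,0,0,0,0,0.5]],
  ],
)

```text
t: 11.52
tcp_pos: [0.5528, -0.0397, 0.0305]
eef_rot: [-180.0, 0.0, 98.5]
wrist_force: [-0.6, 2.1, -1.1]
opening: 0.5
```

Run:
```python
from h import *
rep();carr("k")
```

```text
t11.53 st [-60.4  -5.3] tipz 22.5 rot [-179.97    0.     98.48] F st -2.17 -0.31 -1.06 op 0.5
scene few 3
side 579 board [-6.  -0.3] [79.8 82. ] 0.2 z 31.9 tilt x 0.010 y 0.000
```

Lying flat, sliding at ~2 N. Feel for the pad in small steps.

Call:
send_rows(
  deltas=[
    [[-0.5,0,0,0,0,0,0.5],[-0.5,0,0,0,0,0,0.5],[-0.5,0,0,0,0,0,0.5],[-0.5,0,0,0,0,0,0.5],[-0.5,0,0,0,0,0,0.5]],
  ],
)

```text
t: 12.25
tcp_pos: [0.5534, -0.0421, 0.0307]
eef_rot: [180.0, -0.0, 98.5]
wrist_force: [0.1, 2.0, -1.8]
opening: 0.502
```

Run:
```python
from h import *
rep()
```

```text
t12.25 st [-57.9  -5.1] tipz 22.7 rot [180.    -0.    98.48] F st -1.99 0.36 -1.84 op 0.502
```

Call:
send_rows(
  deltas=[
    [[-0.5,0,0,0,0,0,0.5],[-0.5,0,0,0,0,0,0.5],[-0.5,0,0,0,0,0,0.5],[-0.5,0,0,0,0,0,0.5]],
  ],
)

```text
t: 12.75
tcp_pos: [0.5536, -0.0441, 0.0307]
eef_rot: [-180.0, -0.0, 98.5]
wrist_force: [0.1, 1.5, -1.2]
opening: 0.5
```

Call:
send_rows(
  deltas=[
    [[-0.5,0,0,0,0,0,0.5],[-0.5,0,0,0,0,0,0.5]],
  ],
)

```text
t: 13.0
tcp_pos: [0.5538, -0.045, 0.0307]
eef_rot: [-180.0, -0.0, 98.5]
wrist_force: [-1.5, 1.5, -1.1]
opening: 0.503
```

Call:
send_rows(
  deltas=[
    [[-0.5,0,0,0,0,0,0.5],[-0.5,0,0,0,0,0,0.5]],
  ],
)

```text
t: 13.25
tcp_pos: [0.5539, -0.046, 0.0308]
eef_rot: [-180.0, 0.0, 98.5]
wrist_force: [-0.0, 1.4, -1.3]
opening: 0.501
```

Call:
send_rows(
  deltas=[
    [[-0.3,0,0,0,0,0,0.5],[-0.3,0,0,0,0,0,0.5]],
  ],
)

```text
t: 13.5
tcp_pos: [0.554, -0.0466, 0.0307]
eef_rot: [-180.0, -0.0, 98.5]
wrist_force: [-0.7, 1.4, -2.0]
opening: 0.502
```

Call:
send_rows(
  deltas=[
    [[-0.3,0,0,0,0,0,0.5],[-0.3,0,0,0,0,0,0.5]],
  ],
)

```text
t: 13.75
tcp_pos: [0.5541, -0.0472, 0.0308]
eef_rot: [-180.0, 0.0, 98.5]
wrist_force: [0.2, 1.4, -1.8]
opening: 0.5
```

Call:
send_rows(
  deltas=[
    [[-0.3,0,0,0,0,0,0.5],[-0.3,0,0,0,0,0,0.5]],
  ],
)

```text
t: 14.0
tcp_pos: [0.5542, -0.0478, 0.0307]
eef_rot: [-180.0, 0.0, 98.5]
wrist_force: [0.8, 1.1, -1.1]
opening: 0.503
```

Call:
send_rows(
  deltas=[
    [[-0.3,0,0,0,0,0,0.5],[-0.3,0,0,0,0,0,0.5]],
  ],
)

```text
t: 14.25
tcp_pos: [0.5543, -0.0484, 0.0307]
eef_rot: [180.0, 0.0, 98.5]
wrist_force: [-0.5, 1.0, -1.2]
opening: 0.498
```

Call:
send_rows(
  deltas=[
    [[-0.3,0,0,0,0,0,0.5],[-0.3,0,0,0,0,0,0.5]],
  ],
)

```text
t: 14.5
tcp_pos: [0.5543, -0.049, 0.0307]
eef_rot: [-180.0, -0.0, 98.5]
wrist_force: [0.2, 3.4, -0.5]
opening: 0.507
```

Call:
send_rows(
  deltas=[
    [[-0.2,0,0,0,0,0,0.5]],
  ],
)

```text
t: 14.62
tcp_pos: [0.5544, -0.0492, 0.0307]
eef_rot: [-180.0, -0.0, 98.5]
wrist_force: [-0.1, 1.5, -1.9]
opening: 0.5
```

Noise; not contact yet.

Call:
send_rows(
  deltas=[
    [[-0.3,0,0,0,0,0,0.5],[-0.3,0,0,0,0,0,0.5]],
  ],
)

```text
t: 14.88
tcp_pos: [0.5545, -0.0498, 0.0308]
eef_rot: [-180.0, -0.0, 98.5]
wrist_force: [-1.0, 1.8, -2.0]
opening: 0.497
```

Call:
send_rows(
  deltas=[
    [[-0.3,0,0,0,0,0,0.5],[-0.3,0,0,0,0,0,0.5]],
  ],
)

```text
t: 15.12
tcp_pos: [0.5546, -0.0504, 0.0307]
eef_rot: [180.0, 0.0, 98.5]
wrist_force: [-0.4, 2.4, -2.0]
opening: 0.501
```

Call:
send_rows(
  deltas=[
    [[-0.3,0,0,0,0,0,0.5],[-0.3,0,0,0,0,0,0.5]],
  ],
)

```text
t: 15.38
tcp_pos: [0.5547, -0.051, 0.0308]
eef_rot: [180.0, 0.0, 98.5]
wrist_force: [-0.4, 2.3, -1.9]
opening: 0.502
```

Call:
send_rows(
  deltas=[
    [[-0.3,0,0,0,0,0,0.5],[-0.3,0,0,0,0,0,0.5]],
  ],
)

```text
t: 15.62
tcp_pos: [0.5548, -0.0515, 0.0308]
eef_rot: [180.0, -0.0, 98.5]
wrist_force: [-0.5, 2.1, -1.2]
opening: 0.503
```

Call:
send_rows(
  deltas=[
    [[-0.3,0,0,0,0,0,0.5],[-0.3,0,0,0,0,0,0.5]],
  ],
)

```text
t: 15.88
tcp_pos: [0.5549, -0.0521, 0.0308]
eef_rot: [180.0, 0.0, 98.5]
wrist_force: [-0.5, 2.5, -0.6]
opening: 0.498
```

Call:
send_rows(
  deltas=[
    [[-0.3,0,0,0,0,0,0.5],[-0.3,0,0,0,0,0,0.5]],
  ],
)

```text
t: 16.12
tcp_pos: [0.555, -0.0527, 0.0307]
eef_rot: [-180.0, 0.0, 98.5]
wrist_force: [0.4, 1.8, -1.5]
opening: 0.502
```

Call:
send_rows(
  deltas=[
    [[-0.3,0,0,0,0,0,0.5],[-0.3,0,0,0,0,0,0.5]],
  ],
)

```text
t: 16.38
tcp_pos: [0.555, -0.0533, 0.0307]
eef_rot: [-180.0, 0.0, 98.5]
wrist_force: [-0.1, 1.3, -1.8]
opening: 0.5
```

Call:
send_rows(
  deltas=[
    [[-0.3,0,0,0,0,0,0.5],[-0.3,0,0,0,0,0,0.5]],
  ],
)

```text
t: 16.62
tcp_pos: [0.5551, -0.0539, 0.0307]
eef_rot: [-180.0, -0.0, 98.5]
wrist_force: [-0.1, 2.3, -2.1]
opening: 0.501
```

Call:
send_rows(
  deltas=[
    [[-0.3,0,0,0,0,0,0.5],[-0.3,0,0,0,0,0,0.5]],
  ],
)

```text
t: 16.88
tcp_pos: [0.5552, -0.0545, 0.0307]
eef_rot: [180.0, 0.0, 98.5]
wrist_force: [-0.4, 1.9, -0.9]
opening: 0.501
```

Call:
send_rows(
  deltas=[
    [[-0.3,0,0,0,0,0,0.5],[-0.3,0,0,0,0,0,0.5]],
  ],
)

```text
t: 17.12
tcp_pos: [0.5553, -0.0551, 0.0307]
eef_rot: [-180.0, -0.0, 98.5]
wrist_force: [-0.7, 1.4, -1.5]
opening: 0.504
```

Run:
```python
from h import *
rep();carr("l")
```

```text
t17.12 st [-44.7  -5.1] tipz 22.7 rot [-180.     -0.     98.48] F st -1.46 -0.54 -1.52 op 0.504
scene few 3
side 593 board [ 9.4 -1.1] [80.9 81.4] 89.6 z 31.9 tilt x 0.006 y -0.005
```

Carrier at x ≈ +9 mm, flat, centred. Continue feeling.

Call:
send_rows(
  deltas=[
    [[-0.3,0,0,0,0,0,0.5],[-0.3,0,0,0,0,0,0.5]],
  ],
)

```text
t: 17.48
tcp_pos: [0.5554, -0.0557, 0.0307]
eef_rot: [-180.0, -0.0, 98.5]
wrist_force: [-1.4, 1.6, -1.5]
opening: 0.499
```

Call:
send_rows(
  deltas=[
    [[-0.3,0,0,0,0,0,0.5],[-0.3,0,0,0,0,0,0.5]],
  ],
)

```text
t: 17.73
tcp_pos: [0.5555, -0.0563, 0.0308]
eef_rot: [180.0, -0.0, 98.5]
wrist_force: [0.3, 0.9, -1.2]
opening: 0.498
```

Call:
send_rows(
  deltas=[
    [[-0.3,0,0,0,0,0,0.5],[-0.3,0,0,0,0,0,0.5]],
  ],
)

```text
t: 17.98
tcp_pos: [0.5555, -0.0565, 0.0308]
eef_rot: [180.0, -0.1, 98.5]
wrist_force: [-1.9, 7.8, 0.3]
opening: 0.5
```

Call:
send_rows(
  deltas=[
    [[0,0,0,0,0,0,0.5],[0,0,0,0,0,0,0.5]],
  ],
)

```text
t: 18.23
tcp_pos: [0.5555, -0.0565, 0.0308]
eef_rot: [-180.0, -0.0, 98.5]
wrist_force: [-1.5, 6.3, 0.5]
opening: 0.502
```

Call:
send_rows(
  deltas=[
    [[-0.1,0,0,0,0,0,0.5],[0,0,0,0,0,0,0.5]],
  ],
)

```text
t: 18.48
tcp_pos: [0.5555, -0.0565, 0.0308]
eef_rot: [-180.0, -0.1, 98.5]
wrist_force: [-0.9, 7.2, -0.0]
opening: 0.5
```

Call:
send_rows(
  deltas=[
    [[-0.05,0,0,0,0,0,0.5],[0,0,0,0,0,0,0.5],[0,0,0,0,0,0,0.5],[0,0,0,0,0,0,0.5],[0,0,0,0,0,0,0.5],[0,0,0,0,0,0,0.5],[0,0,0,0,0,0,0.5],[0,0,0,0,0,0,0.5]],
  ],
)

```text
t: 19.48
tcp_pos: [0.5555, -0.0565, 0.0308]
eef_rot: [-180.0, -0.1, 98.5]
wrist_force: [-1.6, 6.5, -0.4]
opening: 0.5
```

Run:
```python
from h import *
rep();carr("m");rep()
```

```text
t19.48 st [-43.4  -5.1] tipz 22.8 rot [-1.800e+02 -6.000e-02  9.849e+01] F st -6.7 -0.57 -0.38 op 0.5
scene few 4
side 604 board [10.5 -0.2] [81.6 82.6] 89.3 z 31.7 tilt x 0.009 y -0.006
t19.57 st [-43.4  -5.1] tipz 22.8 rot [-1.7999e+02 -6.0000e-02  9.8490e+01] F st -7.35 -1.03 -0.52 op 0.5
```

Call:
send_rows(
  deltas=[
    [[-0.1,0,0,0,0,0,0.5],[0,0,0,0,0,0,0.5],[0,0,0,0,0,0,0.5],[0,0,0,0,0,0,0.5],[0,0,0,0,0,0,0.5],[0,0,0,0,0,0,0.5],[0,0,0,0,0,0,0.5],[0,0,0,0,0,0,0.5]],
  ],
)

```text
t: 20.58
tcp_pos: [0.5555, -0.0565, 0.0308]
eef_rot: [-180.0, -0.1, 98.5]
wrist_force: [-1.7, 8.2, 0.3]
opening: 0.5
```

Now back straight off gently (tips are clear above the 14 mm lip), then up.

Call:
send_rows(
  deltas=[
    [[0.5,0,0,0,0,0,0.5],[1,0,0,0,0,0,0.5],[3,0,0,0,0,0,0.5],[8,0,0,0,0,0,0.5],[15,0,0,0,0,0,0.5],[15,0,-20,0,0,0,0.5],[15,0,-35,0,0,0,0.5],[15,0,-35,0,0,0,0.5]],
  ],
)

```text
t: 21.58
tcp_pos: [0.5446, 0.0159, 0.1233]
eef_rot: [180.0, 0.0, 98.5]
wrist_force: [0.4, 0.5, -0.3]
opening: 0.501
```

Call:
send_rows(
  deltas=[
    [[30,0,-30,0,0,0,0.5],[30,0,-20,0,0,0,0.5],[20,0,-10,0,0,0,0.5],[0,0,0,0,0,0,0.5],[0,0,0,0,0,0,0.5]],
  ],
)

```text
t: 22.2
tcp_pos: [0.5329, 0.0934, 0.1801]
eef_rot: [-179.9, 0.0, 98.5]
wrist_force: [-0.4, -0.1, 0.5]
opening: 0.499
```

Run:
```python
from h import *
rep();carr("n");snap("wrist","nw")
cv2.imwrite("pics/nc.png",cv2.resize(cv2.imread("pics/nside.png")[180:360,220:460],(800,600)))
```

```text
t22.20 st [-195.    -5.4] tipz 172.1 rot [-1.7995e+02  1.0000e-02  9.8490e+01] F st -0.01 -0.43 0.55 op 0.499
scene 412 board [10.3 -3. ] [82.3 80.7] 89.6 z 33.5 tilt x -0.007 y 0.001
side 592 board [11.  -0.9] [79.9 81.3] 0.5 z 31.8 tilt x 0.009 y -0.001
```

View pics/nc.png

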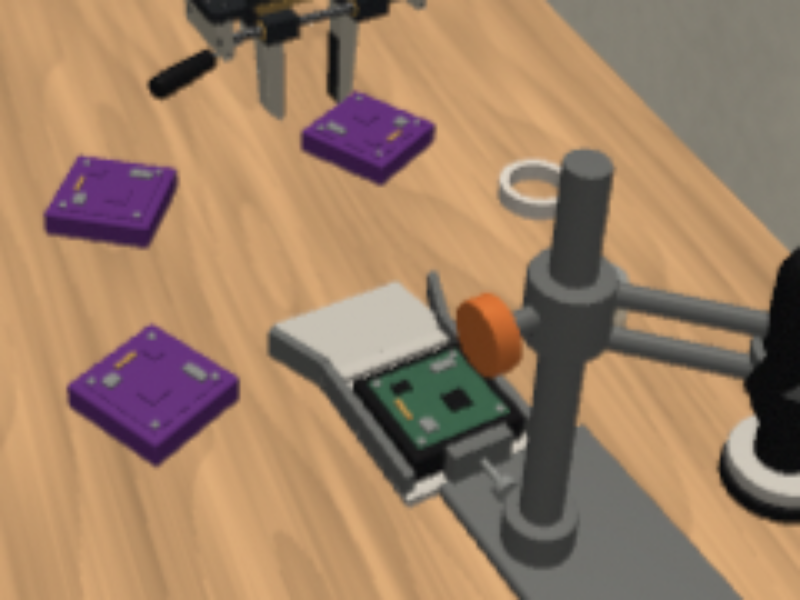

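View pics/nscene.png

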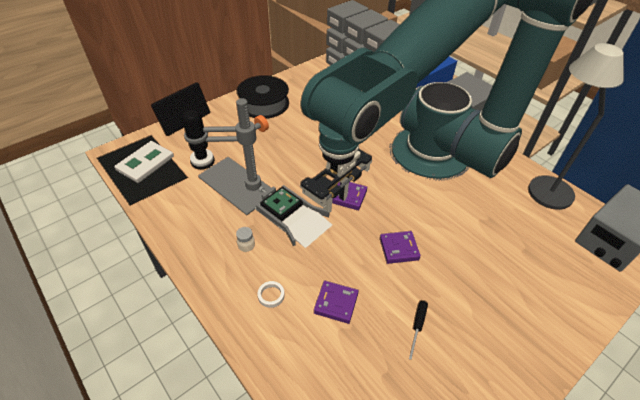

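The carrier lies flat in the well against the stop. The jar (245,238), tape ring (271,294) and driver (418,320) haven't moved, and the fingers are clear.

```bash
python3 -c "
from rig import r
print(r.close_job())"
```

```text
the job is handed in; nothing more can be done
None
```

I pushed the carrier up the ramp and over the lip with two spread fingers, and it dropped flat into the well. I then pushed it in steps of 0.3 mm until the force rose from about 2 N to 8 N. I held it against the stop for about 2.5 s with 6.5–8 N at the wrist, backed straight off, and handed the job in at about 22 s. The hand-in reports no verdict.

- **Position:** after release the carrier was at stand x of about +10 to +11 mm. The side camera put y at −1 mm and the scene camera at −3 mm. They disagree by about 2 mm, which is roughly the calibration error, and both are inside the 6 mm limit.
- **Height and tilt:** the top was at about 32 mm by the side camera and 33.5 mm by the scene camera, against an expected 32 mm. Tilt was under 0.01 rad.
- **Surroundings:** the jar, tape ring and screwdriver looked unmoved in the scene picture; I did not measure their shift. The gripper was clear of everything.
- **Force on the stop:** I read only the wrist force at the end of each move, at most about 8 N, so brief peaks in between are not ruled out. One earlier reading of 3.4 N was noise.

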